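# Cock the ring tester and load a bush

### The job

Make the ring tester ready for a test: draw its sprung striker arm back by the upright peg, feeling for the stop behind the catch, then ease it forward so that the hair-trigger catch gently takes the arm; do not press hard on catch or buffer, do not let the arm fly, and keep off the catch and its trigger. Then stand the stepped bush with the straight lower half (24 mm wide) upright in the round nest that the arm has cleared, and let go. Leave the flanged bush and the cone standing where they are.

Things in the scene. Friction and masses are not known exactly. Their poses are not given: they have to be found in the camera images.
- tester: Ring tester: grey steel base plate 210 x 236 x 12 mm, fixed to the bench, with all it carries. Origin under the plate (which spans x -105..105, y -130..106 mm of its frame), z up. In its frame the arm's pivot is at x 65, y 0 mm, and the arm at rest points 150 deg counterclockwise of +x.
- striker (a joint): Angle of the aluminium striker arm about the upright pivot (rad): 0 at rest, growing counterclockwise from above as it is drawn back. A spring pulls it to 0: 4 N at the peg at rest, 8 N drawn back. Arm 16 mm wide, 126 mm long from the pivot, 28 to 38 mm above the bench. Let go of it only when the catch bears it: it must never run forward faster than 2 rad/s.
- peg (a point): Middle of the upright steel grip peg on the striker arm: 14 mm diameter, 32 mm tall, from 38 to 70 mm above the bench, 100 mm from the pivot axis; this point is 54 mm above the bench. It moves with the arm.
- pivot (a point): The arm's upright pivot axis, 33 mm above the bench; the post reaches 46 mm.
- catch_block: The catch: steel plate 134 x 34 mm with catch lever, upright trigger tail and rubber-faced buffer, all below 36 mm above the bench. Origin on the pin's circle where the arm stands at 1.15 rad; x along the draw. Once the arm has met the buffer it has passed the catch. Hooked, the catch bears 6.5 N; over 11 N on catch or buffer spoils them. Touching the tail (74 +-15 mm along -x) fires the arm.
- nest (a point): Centre of the floor of the round nest: 30 mm inner diameter with a 4 mm high, 5 mm thick rim, floor 20 mm above the bench, 75 mm from the pivot. The arm at rest stands across it. A low round pick-up (top 19 mm above the bench) stands 48 mm beyond it.
- sample_bush_1: The bush to load: plain steel, stepped; straight lower part 24 mm in diameter, narrower boss above, 22 mm tall, loose, standing. Origin at the centre of its underside, z up. Grasp it across the lower part.
- sample_bush_2: Another bush, to be left: thin 28 mm flange below, narrow boss above, 20 mm tall, loose. Origin at the centre of its underside.
- sample_cone: Turned cone, to be left: 22 mm in diameter, 26 mm tall, loose. Origin at the centre of its underside.
- pin (a point): Steel pin (8 mm) under the arm's tip, 120 mm from the pivot. Late in the draw it pushes the sprung catch lever aside (about 1 N), passes it, and the lever snaps in behind it to hold the arm. The catch's setting is not measured: the hooked arm stands anywhere from 1.05 to 1.31 rad. To be felt: 0.017 rad (1.7 mm at the peg) beyond hooked is a stiff spring buffer, about 11 N per mm at the peg.

How it is judged:
On the way, in this order (a step that is already met when the one before it is completed fails the run):
1. the striker arm is hooked on the catch and let go (value of joint striker between 1.03 and 1.33 rad and contact force between catch_block and anything else above 3 N and contact force between the fingers and anything else below 0.1 N), for 0.2 s.
2. the bush stands in the nest (horizontal distance between sample_bush_1 and nest below 0.005 m and z of sample_bush_1 in the frame of tester below 0.023 m and angle between sample_bush_1's own z axis and vertical below 0.12 rad), for 0.2 s.
At the end, for the whole second after the job is handed in: The striker arm is drawn back and held by the catch alone (1.03 to 1.33 rad), and the 24 mm stepped bush stands upright (within 0.12 rad) on the nest's floor (underside within 3 mm), within 5 mm of its centre, at rest (all of step 2 and value of joint striker between 1.03 and 1.33 rad and contact force between catch_block and anything else above 3 N and linear speed of sample_bush_1 below 0.02 m/s); the robot touches nothing.
It fails at once if the striker arm flies forward (faster than 2 rad/s) (velocity of joint striker below -2 rad/s).
It fails at once if catch and buffer are loaded with more than 11 N (contact force between catch_block and anything else above 11 N).
It fails at once if the robot presses on the catch or its trigger (contact force between any of the fingers, the arm and catch_block above 0.5 N).
It fails at once if the flanged bush or the cone is moved by more than 20 mm (distance of any of sample_bush_2, sample_cone from where it was at the start of the episode above 0.02 m).
It also fails if it takes over 66 s, if anything falls off the work surface, if the arm or the gripper's body presses on something with over 40 N, if the wrist force passes 120 N, or if a joint passes its speed limit or range.

### The arm

A 6-joint arm with a two-finger parallel gripper is mounted at the origin on a cart in front of the work surface, level with it; the furniture and walls round the work are solid. World frame = base frame: x ahead of the robot, y to its left, z up, the work surface at z = 0. Lengths are in m, angles in rad, forces in N, time in s.
With the tool pointing down it reaches from about 0.225 to 0.725 m from the base axis. Payload 3.1 kg.
Tool frame: the origin (TCP) lies at the very end of the fingers, on their centre line; the grasp point (between the pads) lies 19 mm behind it; z points along the fingers, y is the direction in which the jaws open and shut (so a half turn about z gives the same grasp; the last joint's range is limited). The gripper opens to 85 mm and grips with 20 to 120 N. Pads are 22 mm wide; open, the fingers measure 114 mm over their backs; the gripper's body (76 mm by 85 mm) begins 54 mm behind the grasp point. The pads swing forward as they close: fully open they stand 13 mm farther back than shut.
Start: joints at [-1.391, 0.048, 0.099, 1.622, 0, 1.443], TCP at [0.159, -0.5, 0.231] pointing down, gripper open.
Joint ranges: [-2.91, 2.91], [-0.99, 1.94], [-1.21, 1.42], [-2.12, 2.29], [-1.49, 1.47], [-3.14, 3.14]. Speed limits (rad/s): [2.79, 2.79, 3.14, 3.14, 3.14, 3.14].

### API

Orientations are given as a unit quaternion [x, y, z, w].
In Python, from station import ctrl gives the robot as it stands.
- The arm moves only by the tool apply_moves, never from a script. Its argument "series" is a list of rows, each a list of 3 entries, a list of its own where there are three numbers: the shift along the tool's x, y, z in m, then the turn, a rotation vector about the tool's x, y, z in degrees, then the finger opening in m, from 0 to 0.0854. A call has 1 to 12 rows; each row shifts and turns the commanded pose from where the row before left it, along the tool's axes as they then stand; what a row does not reach is not made up. A row lasts 1/8 s, in which the tool goes at most 62.5 mm and 10.7 degrees, less where a joint would pass 70% of its speed; a pose out of reach is approached as far as the arm can. A call with a gripper value outside its range is refused whole. The fingers move at their own pace and stop on an object; the grip force is fixed at half the most. Time passes only in rows, so rows that do not move let the fingers close. It gives the time, the measured TCP pose, the force and the opening at its end, in the units of the state.
- ctrl.observe(): the state, without advancing time (a new reading comes with each control period).
- ctrl.snapshot(name): name is "scene" or "top" or "wrist"; returns a dict with "pixels" (480x640x3 uint8, red, green, blue), "intrinsics" (3x3 intrinsics, pixels), "rvec" (rotation vector, rad) and "tvec" (3), from world to camera coordinates, as OpenCV has them; the wrist camera has in their place "tool_from_camera" (4x4, takes a point from camera to tool coordinates, whose origin is the TCP and whose axes are the flange's). Camera axes: x right, y down, z forward; pixel columns grow to the right and rows downward; lengths in m; the calibration is good to about 2 mm. A picture is of the moment at which its call begins: read the wrist's pose just before it. There is no depth.
- ctrl.close_job(): hands the job in, once; it reports no verdict.
The state is a dict: "time": time; "q": joint angles; "joint_vel": joint speeds; "joint_torque": joint torques, N m; "tool_pos": TCP position; "eef_rot": TCP orientation; "ft_force": force on the tool from outside, world axes, zero at the start; "wrist_torque": the same for the moment, N m; "grip_width": finger opening in m.
Only numpy, scipy, OpenCV 4.12 (cv2) and the standard library are available. Lean on these libraries where they do the work, as an engineer would, in place of code of your own. Each camera call takes 0.05 s, during which the arm holds its last target. There are 200 camera calls.

## Working session

There is one attempt and no reset: what is moved stays moved. The work goes in short steps, Python scripts to look and compute and a tool call to move; the robot and the scene stay as the last step left them, time stands still between calls to the robot, and variables do not carry over. Pictures are saved under pics/ and viewed, on a budget of 10 in all, crops included, one or two more only if the job needs it, and the job is handed in when it is done.

Besides the shell and the picture viewer there is one more tool, called after "Emit:" as name([rows], argument=value, ...), one row to a line, values as JSON. apply_moves: Moves the arm, as the interface text tells. Its arguments: {"type":"object","properties":{"series":{"type":"array"}},"required":["series"]}

```bash
ls; mkdir -p pics
python3 - <<'E'
from station import ctrl
import cv2
print(ctrl.observe())
for n in("top","scene"):
    s=ctrl.snapshot(n); cv2.imwrite(f"pics/{n}1.png",s["pixels"][:,:,::-1]); print({k:v for k,v in s.items() if k!="pixels"})
E
```

```text
pics
{'time': 0.0, 'q': array([-1.39079467e+00,  4.87394857e-02,  9.75278646e-02,  1.62197436e+00,
        1.59761738e-05,  1.44296130e+00]), 'joint_vel': array([ 0.00027774, -0.00177293,  0.00205098, -0.00050263,  0.00150055,
       -0.00129863]), 'joint_torque': array([ 4.70768391e-04, -3.38783455e+01,  3.20015287e+01,  2.01832037e-02,
       -7.46312298e-05,  2.74090574e-06]), 'tool_pos': array([ 0.15893636, -0.4997087 ,  0.23008793]), 'eef_rot': array([ 9.88177235e-01,  1.53311202e-01, -2.31762011e-05, -1.19463073e-03]), 'ft_force': array([-0.39215737,  0.6044964 , -0.15166598]), 'wrist_torque': array([-0.06899571,  0.05933966, -0.03337513]), 'grip_width': 0.08524879477465235}
{'intrinsics': array([[580.3712308 ,   0.        , 319.14858016],
       [  0.        , 580.3712308 , 231.01238586],
       [  0.        ,   0.        ,   1.        ]]), 'rvec': array([ 2.106235  , -2.16065505,  0.11252757]), 'tvec': array([-0.01961686,  0.51565005,  1.04506769])}
{'intrinsics': array([[511.24386004,   0.        , 318.47563043],
       [  0.        , 511.24386004, 234.57268762],
       [  0.        ,   0.        ,   1.        ]]), 'rvec': array([ 0.64926431, -2.30741966,  1.51213394]), 'tvec': array([0.40242516, 0.19651137, 0.65929959])}
```

View pics/top1.png

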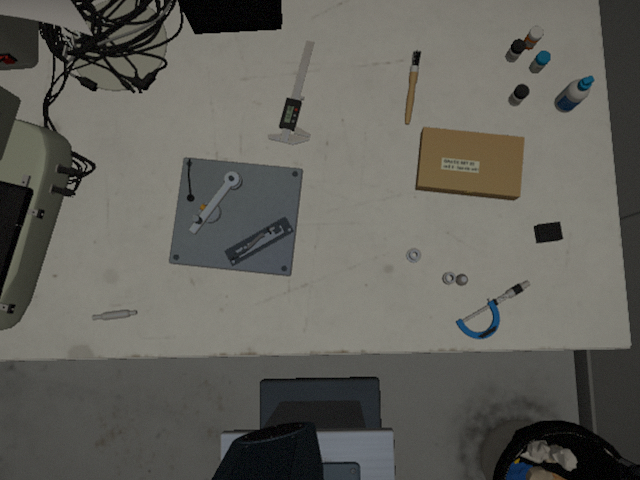

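View pics/scene1.png

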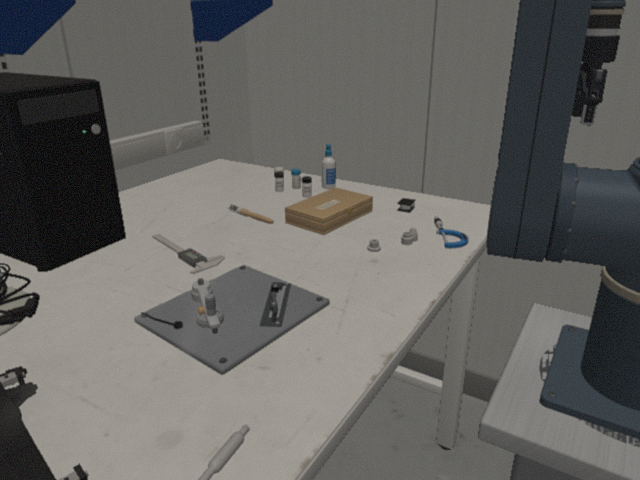

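```bash
cat > h.py <<'E'
import numpy as np, cv2
from scipy.spatial.transform import Rotation as R
from station import ctrl
def pose():
    o=ctrl.observe(); return np.array(o["tool_pos"]),R.from_quat(o["eef_rot"]).as_matrix()
def shot(name):
    p,r=pose(); s=ctrl.snapshot(name); K=s["intrinsics"]
    if name=="wrist":
        T=np.eye(4);T[:3,:3]=r;T[:3,3]=p; T=T@s["tool_from_camera"]; s["Rwc"],s["c"]=T[:3,:3],T[:3,3]
    else:
        Rc=R.from_rotvec(s["rvec"]).as_matrix(); s["Rwc"],s["c"]=Rc.T,-Rc.T@s["tvec"]
    return s
def ray(s,uv,z):
    d=s["Rwc"]@np.linalg.inv(s["intrinsics"])@np.array([uv[0],uv[1],1.]); return s["c"]+d*(z-s["c"][2])/d[2]
def proj(s,P):
    q=s["intrinsics"]@(s["Rwc"].T@(np.asarray(P,float)-s["c"])); return q[:2]/q[2]
E
python3 - <<'E'
from h import *
s=shot("top"); im=s["pixels"]
print("cam",s["c"])
sub=im[150:285,160:315].astype(int); 
g=sub.sum(2)/3
m=(g<135).astype(np.uint8); m=cv2.morphologyEx(m,cv2.MORPH_CLOSE,np.ones((25,25)))
m=cv2.morphologyEx(m,cv2.MORPH_OPEN,np.ones((9,9)))
c=max(cv2.findContours(m,0,2)[0],key=cv2.contourArea)
rc=cv2.minAreaRect(c); 
for p in cv2.boxPoints(rc)+[160,150]: print(p,ray(s,p,.012))
for n,uv,z in [("pivot",(232,180),.046),("nest",(210,212),.02),("b",(414,256),.02),("b",(448,279),.02),("b",(461,280),.02)]: print(n,ray(s,uv,z))
a=cv2.resize(im[150:285,160:315],None,fx=3.5,fy=3.5,interpolation=2)
b=cv2.resize(im[240:295,395:480],None,fx=3,fy=3,interpolation=2)
o=np.zeros((480,800,3),np.uint8); o[:a.shape[0],:a.shape[1]]=a; o[:b.shape[0],545:545+b.shape[1]]=b
cv2.imwrite("pics/c1.png",o[:,:,::-1]); print(a.shape,b.shape)
E
```

```text
cam [ 0.36484166 -0.06714884  1.1049108 ]
[160. 150.] [0.68727931 0.27629274 0.012     ]
[314. 150.] [ 0.67727588 -0.02567164  0.012     ]
[314. 284.] [ 0.41803072 -0.02001294  0.012     ]
[160. 284.] [0.42526264 0.27230608 0.012     ]
pivot [0.61470133 0.12824079 0.046     ]
nest [0.55964634 0.17543564 0.02      ]
b [ 0.46511345 -0.20826515  0.02      ]
b [ 0.42072871 -0.26896031  0.02      ]
b [ 0.41828532 -0.29274057  0.02      ]
(472, 542, 3) (165, 255, 3)
```

View pics/c1.png

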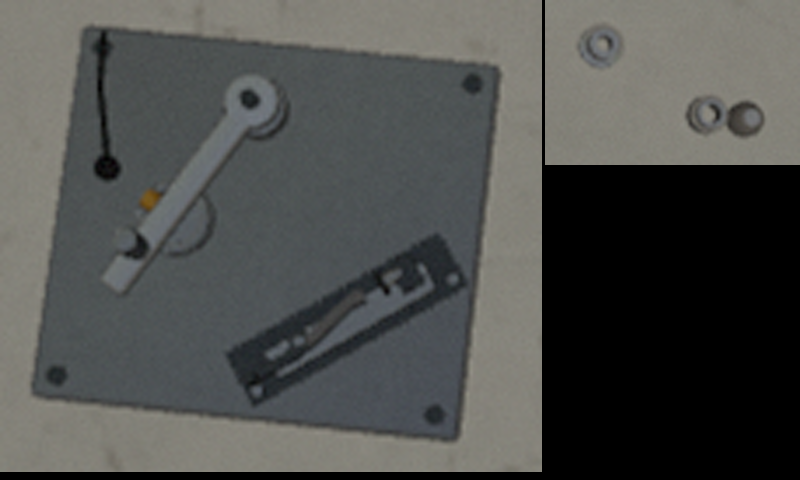

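Run:
```python
from h import *
s=shot("top")
C=np.array([[83,27],[497,67],[457,438],[35,396]])/3.5+[160,150]
W=[ray(s,c,.012)[:2] for c in C]
for i in range(4): print(W[i],np.linalg.norm(W[i]-W[i-1]))
pv=ray(s,np.array([251,98])/3.5+[160,150],.046)[:2]; tip=ray(s,np.array([113,281])/3.5+[160,150],.038)[:2]
print("pivot",pv,"arm dir",np.degrees(np.arctan2(*(tip-pv)[::-1])),np.linalg.norm(tip-pv))
# tester x axis = arm dir-150deg ; compare to edge dirs
for i in range(4): d=W[i]-W[i-1]; print(np.degrees(np.arctan2(d[1],d[0])))
a=np.array([[390,280],[232,352],[440,236],[465,284],[252,405]])/3.5+[160,150]
for u in a: print(ray(s,u,.015)[:2])
```

```text
[0.67019748 0.22926297] 0.20720578670306433
[ 0.63994282 -0.0016293 ] 0.23286602058292571
[0.4357736  0.02383477] 0.20575103364749944
[0.46443345 0.25366376] 0.23160904660055323
pivot [0.61855788 0.12877184] arm dir 141.6330902542972 0.12232850802466591
-6.762909098845229
-97.46514599600802
172.8907572374663
82.89186723162719
[0.5223396  0.05870268]
[0.48529201 0.14517398]
[0.54579197 0.03108374]
[0.519      0.01787653]
[0.45620345 0.13432266]
```

```bash
cat >> h.py <<'E'
import json
def plan(tgt,yaw,n,g,p=None,r=None):
    "straight move with tool down, tool x at yaw (deg); prints rows"
    if p is None: p,r=pose()
    y0=np.degrees(np.arctan2(r[1,0],r[0,0])); dy=(yaw-y0+180)%360-180
    tilt=R.from_matrix(r)
    rows=[];d=(np.array(tgt)-p)/n
    tgtR=R.from_euler("z",yaw,degrees=True)*R.from_euler("x",180,degrees=True)
    w=(tilt.inv()*tgtR).as_rotvec(degrees=True)/n
    for i in range(n):
        rows.append([[round(x,4) for x in (r.T@d)],[round(x,2) for x in w],g]); r=r@R.from_rotvec(w,degrees=True).as_matrix()
    print(json.dumps(rows),"yaw0",round(y0,2))
    return np.array(tgt),r
E
python3 - <<'E'
from h import *
s=shot("wrist");print(s["tool_from_camera"],s["intrinsics"])
p,r=plan([.36,-.15,.25],80,12,.03)
plan([.50,.115,.25],143,12,.03,p,r)
E
```

```text
[[-1.33773225e-03 -9.50597402e-01 -3.10423565e-01  8.03464730e-02]
 [ 9.99999072e-01 -1.19210987e-03 -6.58823897e-04 -1.06505596e-03]
 [ 2.56217289e-04 -3.10424158e-01  9.50598115e-01 -1.42171752e-01]
 [ 0.00000000e+00  0.00000000e+00  0.00000000e+00  1.00000000e+00]] [[426.16536658   0.         321.0827931 ]
 [  0.         426.16536658 245.57744071]
 [  0.           0.           1.        ]]
[[[0.0248, -0.0227, -0.0016], [-0.0, -0.0, -5.2], 0.03], [[0.0268, -0.0204, -0.0016], [-0.0, -0.0, -5.2], 0.03], [[0.0285, -0.0179, -0.0016], [-0.0, -0.0, -5.2], 0.03], [[0.03, -0.0152, -0.0016], [-0.0, -0.0, -5.2], 0.03], [[0.0313, -0.0124, -0.0016], [-0.0, -0.0, -5.2], 0.03], [[0.0323, -0.0096, -0.0016], [-0.0, -0.0, -5.2], 0.03], [[0.033, -0.0066, -0.0016], [-0.0, -0.0, -5.2], 0.03], [[0.0334, -0.0036, -0.0016], [-0.0, -0.0, -5.2], 0.03], [[0.0336, -0.0005, -0.0016], [-0.0, -0.0, -5.2], 0.03], [[0.0335, 0.0025, -0.0016], [-0.0, -0.0, -5.2], 0.03], [[0.0332, 0.0055, -0.0016], [-0.0, -0.0, -5.2], 0.03], [[0.0325, 0.0085, -0.0016], [-0.0, -0.0, -5.2], 0.03]] yaw0 17.64
[[[0.0238, 0.0077, 0.0], [0.0, 0.0, -5.25], 0.03], [[0.023, 0.0098, 0.0], [0.0, 0.0, -5.25], 0.03], [[0.022, 0.0119, 0.0], [0.0, 0.0, -5.25], 0.03], [[0.0208, 0.0138, 0.0], [0.0, 0.0, -5.25], 0.03], [[0.0195, 0.0157, 0.0], [0.0, 0.0, -5.25], 0.03], [[0.0179, 0.0174, 0.0], [0.0, 0.0, -5.25], 0.03], [[0.0163, 0.0189, 0.0], [0.0, 0.0, -5.25], 0.03], [[0.0145, 0.0204, 0.0], [0.0, 0.0, -5.25], 0.03], [[0.0125, 0.0216, 0.0], [0.0, 0.0, -5.25], 0.03], [[0.0105, 0.0227, 0.0], [0.0, 0.0, -5.25], 0.03], [[0.0084, 0.0235, 0.0], [0.0, 0.0, -5.25], 0.03], [[0.0062, 0.0242, 0.0], [0.0, 0.0, -5.25], 0.03]] yaw0 80.0
```

Emit:
apply_moves([
  [[0.0248, -0.0227, -0.0016], [0, 0, -5.2], 0.03],
  [[0.0268, -0.0204, -0.0016], [0, 0, -5.2], 0.03],
  [[0.0285, -0.0179, -0.0016], [0, 0, -5.2], 0.03],
  [[0.03, -0.0152, -0.0016], [0, 0, -5.2], 0.03],
  [[0.0313, -0.0124, -0.0016], [0, 0, -5.2], 0.03],
  [[0.0323, -0.0096, -0.0016], [0, 0, -5.2], 0.03],
  [[0.033, -0.0066, -0.0016], [0, 0, -5.2], 0.03],
  [[0.0334, -0.0036, -0.0016], [0, 0, -5.2], 0.03],
  [[0.0336, -0.0005, -0.0016], [0, 0, -5.2], 0.03],
  [[0.0335, 0.0025, -0.0016], [0, 0, -5.2], 0.03],
  [[0.0332, 0.0055, -0.0016], [0, 0, -5.2], 0.03],
  [[0.0325, 0.0085, -0.0016], [0, 0, -5.2], 0.03],
])

```text
time: 1.75
tool_pos: [0.3604, -0.1492, 0.2506]
eef_rot: [0.765, 0.644, 0.0, 0.0]
ft_force: [0.8, 0.0, 0.1]
grip_width: 0.03
```

Emit:
apply_moves([
  [[0.0238, 0.0077, 0.0], [0, 0, -5.25], 0.03],
  [[0.023, 0.0098, 0.0], [0, 0, -5.25], 0.03],
  [[0.022, 0.0119, 0.0], [0, 0, -5.25], 0.03],
  [[0.0208, 0.0138, 0.0], [0, 0, -5.25], 0.03],
  [[0.0195, 0.0157, 0.0], [0, 0, -5.25], 0.03],
  [[0.0179, 0.0174, 0.0], [0, 0, -5.25], 0.03],
  [[0.0163, 0.0189, 0.0], [0, 0, -5.25], 0.03],
  [[0.0145, 0.0204, 0.0], [0, 0, -5.25], 0.03],
  [[0.0125, 0.0216, 0.0], [0, 0, -5.25], 0.03],
  [[0.0105, 0.0227, 0.0], [0, 0, -5.25], 0.03],
  [[0.0084, 0.0235, 0.0], [0, 0, -5.25], 0.03],
  [[0.0062, 0.0242, 0.0], [0, 0, -5.25], 0.03],
])

```text
time: 3.25
tool_pos: [0.5003, 0.1157, 0.2503]
eef_rot: [0.316, 0.949, -0.0, -0.0]
ft_force: [-0.7, 0.7, -0.1]
grip_width: 0.0302
```

Run:
```python
from h import *
s=shot("wrist"); p,r=pose(); print(p,r[:,0],ctrl.observe()["ft_force"],ctrl.observe()["grip_width"],ctrl.observe()["time"])
cv2.imwrite("pics/w1.png",s["pixels"][:,:,::-1]); np.savez("w1.npz",**s)
for P in ([.6186,.130,.046],[.5388,.1903,.07],[.5588,.1752,.02]): print(proj(s,P))
```

```text
[0.50133759 0.11809467 0.24984068] [-0.80325926  0.59562857  0.00107733] [1.50437802 0.66501942 0.25089795] 0.02974549186660233 3.3
[412.05096258 301.97238945]
[427.51834104 197.15060083]
[412.02016029 213.37877835]
```

View pics/w1.png

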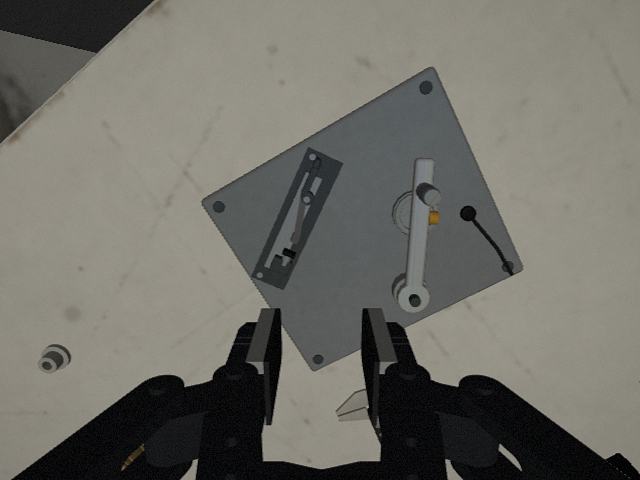

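Run:
```python
from h import *
s=dict(np.load("w1.npz")); im=s["pixels"]
a=cv2.resize(im[150:320,375:485],None,fx=3.5,fy=3.5,interpolation=2)
b=cv2.resize(im[140:300,240:350],None,fx=3.5,fy=3.5,interpolation=2)
o=np.zeros((600,775,3),np.uint8); o[:a.shape[0],:385]=a; o[:b.shape[0],390:]=b
cv2.imwrite("pics/c2.png",cv2.convertScaleAbs(o,alpha=1.4)[:,:,::-1])
```

```text
(no output)
```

View pics/c2.png

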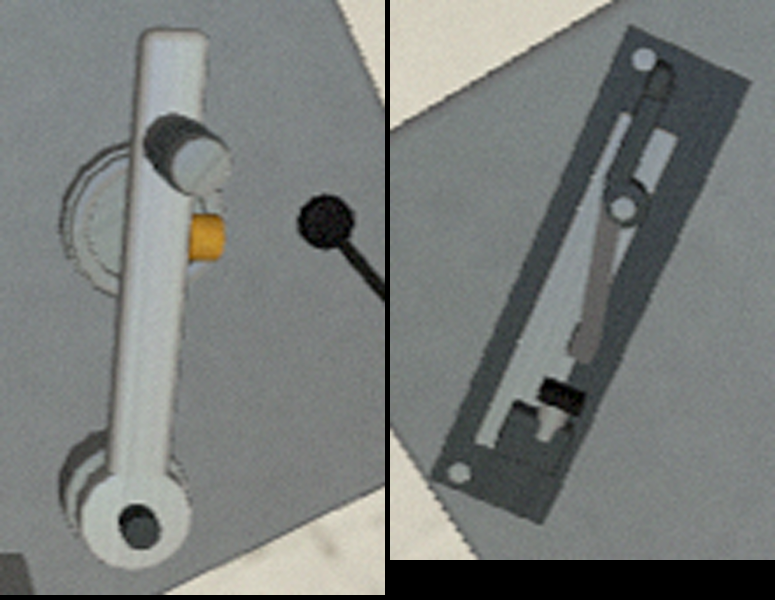

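Run:
```python
from h import *
s=dict(np.load("w1.npz"))
L=lambda u,v:(375+u/3.5,150+v/3.5); Rr=lambda u,v:(240+(u-390)/3.5,140+v/3.5)
pv=ray(s,L(139,527),.046)[:2]; pg=ray(s,L(201,166),.07)[:2]; tip=ray(s,L(173,32),.038)[:2]
ang=lambda d:np.degrees(np.arctan2(d[1],d[0]))
print("pv",pv,"peg",pg,np.linalg.norm(pg-pv),ang(pg-pv),"tip",ang(tip-pv),np.linalg.norm(tip-pv),"nest",ray(s,L(127,220),.024)[:2])
C=[ray(s,Rr(*u),.015)[:2] for u in [(630,27),(750,80),(543,523),(432,482)]]
print([np.linalg.norm(C[i]-C[i-1]) for i in range(4)],np.mean(C,0))
xd=(C[3]-C[0]+C[2]-C[1]);xd/=np.linalg.norm(xd);print("x dir",ang(xd),"arm at 1.15 dir",ang(xd)-90)
for z in (.022,.03,.036):
  for n,u in (("buf",(566,384)),("hook",(578,358))):
    b=ray(s,Rr(*u),z)[:2]-pv; print(z,n,ang(b)%360,np.linalg.norm(b))
```

```text
pv [0.61887197 0.13265569] peg [0.54124593 0.19320017] 0.09844510109491891 142.0475278507629 tip 142.57627085445088 0.12371527755688509 nest [0.55669787 0.17482523]
[np.float64(0.13348875198085672), np.float64(0.032625393384555904), np.float64(0.132745401706502), np.float64(0.03235440937305678)] [0.50363871 0.08523308]
x dir -61.33927961531971 arm at 1.15 dir -151.3392796153197
0.022 buf 213.5275613560223 0.11876970163602642
0.022 hook 209.72770437617982 0.11833179498926899
0.03 buf 212.205251319881 0.11913546320218515
0.03 hook 208.49805132594526 0.11887848657430464
0.036 buf 211.21921568232437 0.1194511941522326
0.036 hook 207.5835126339765 0.1193241433037495
```

Run:
```python
from h import *
p,r=plan([.5392,.1919,.105],142.7,6,.036)
plan([.5392,.1919,.046],142.7,4,.036,p,r)
```

```text
[[[0.0022, 0.0136, 0.0242], [0.02, -0.01, 0.12], 0.036], [[0.0023, 0.0136, 0.0242], [0.02, -0.01, 0.12], 0.036], [[0.0023, 0.0136, 0.0242], [0.02, -0.01, 0.12], 0.036], [[0.0023, 0.0136, 0.0242], [0.02, -0.01, 0.12], 0.036], [[0.0024, 0.0136, 0.0242], [0.02, -0.01, 0.12], 0.036], [[0.0024, 0.0136, 0.0241], [0.02, -0.01, 0.12], 0.036]] yaw0 143.44
[[[0.0, -0.0, 0.0148], [-0.0, 0.0, 0.0], 0.036], [[-0.0, -0.0, 0.0148], [-0.0, 0.0, 0.0], 0.036], [[-0.0, -0.0, 0.0148], [-0.0, 0.0, 0.0], 0.036], [[-0.0, -0.0, 0.0148], [-0.0, 0.0, 0.0], 0.036]] yaw0 142.7
```

Emit:
apply_moves([
  [[0.0023, 0.0136, 0.0242], [0, 0, 0.12], 0.036],
  [[0.0023, 0.0136, 0.0242], [0, 0, 0.12], 0.036],
  [[0.0023, 0.0136, 0.0242], [0, 0, 0.12], 0.036],
  [[0.0023, 0.0136, 0.0242], [0, 0, 0.12], 0.036],
  [[0.0023, 0.0136, 0.0242], [0, 0, 0.12], 0.036],
  [[0.0023, 0.0136, 0.0242], [0, 0, 0.12], 0.036],
  [[0, 0, 0], [0, 0, 0], 0.036],
  [[0, 0, 0], [0, 0, 0], 0.036],
])

```text
time: 4.3
tool_pos: [0.5385, 0.1878, 0.1061]
eef_rot: [0.323, 0.946, -0.0, 0.0]
ft_force: [0.8, -0.4, 0.5]
grip_width: 0.036
```

Run:
```python
from h import *
s=shot("wrist"); p,r=pose(); print(p,np.degrees(np.arctan2(r[1,0],r[0,0])),ctrl.observe()["ft_force"])
im=s["pixels"]; cv2.imwrite("pics/w2.png",cv2.convertScaleAbs(im,alpha=1.4)[:,:,::-1]); np.savez("w2.npz",**s)
print(proj(s,[.5392,.1919,.07]))
```

```text
[0.53897614 0.18787963 0.10673622] 142.28528323589677 [-0.0846934  -0.45372437  0.13676973]
[326.85269571 287.40655699]
```

View pics/w2.png

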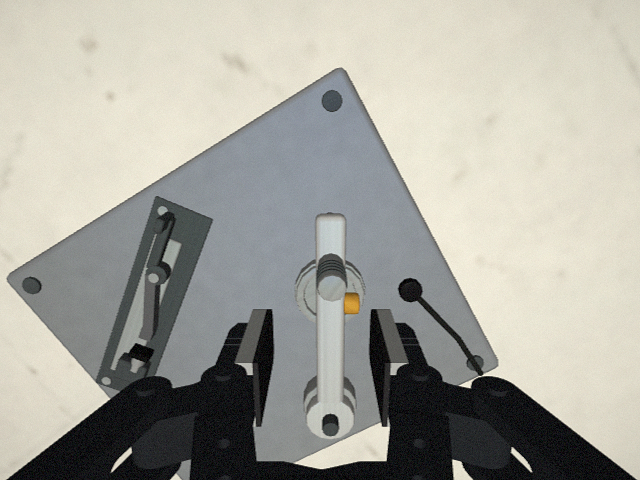

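Run:
```python
from h import *
s=dict(np.load("w2.npz"))
pg=ray(s,(331,288),.07);pv=ray(s,(330,425),.046);t=ray(s,(331,214),.038);d=pg-pv
print(pg,pv,np.linalg.norm(d[:2]),np.degrees(np.arctan2(d[1],d[0])),np.degrees(np.arctan2(*(t-pv)[1::-1])))
p,r=pose(); print(p, r.T@(pg-p), "nest",ray(s,(327,289),.024))
C=[ray(s,c,.012) for c in [(340,67),(8,276),(498,363)]]; print(C)
```

```text
[0.54058935 0.19321206 0.07      ] [0.61760626 0.13434242 0.046     ] 0.09693935723288985 142.6066811723198 142.2749409638225
[0.53897614 0.18787963 0.10673622] [0.00203646 0.00516186 0.03673955] nest [0.55646446 0.17951548 0.024     ]
[array([0.46658198, 0.25720188, 0.012     ]), array([0.43735149, 0.03105126, 0.012     ]), array([0.66899775, 0.23157587, 0.012     ])]
```

Emit:
apply_moves([
  [[0.001, 0.0025, 0.0205], [0, 0, 0], 0.036],
  [[0.001, 0.0025, 0.0205], [0, 0, 0], 0.036],
  [[0, 0, 0.02], [0, 0, 0], 0.036],
  [[0, -0.003, 0], [0, 0, 0], 0.036],
  [[0, -0.003, 0], [0, 0, 0], 0.036],
  [[0, -0.003, 0], [0, 0, 0], 0.036],
  [[0, 0, 0], [0, 0, 0], 0.036],
  [[0, 0, 0], [0, 0, 0], 0.036],
])

```text
time: 5.35
tool_pos: [0.5347, 0.1864, 0.0449]
eef_rot: [0.323, 0.946, 0.0, 0.0]
ft_force: [-0.2, 0.1, 0.2]
grip_width: 0.0358
```

Emit:
apply_moves([
  [[0, -0.002, 0], [0, 0, 0], 0.036],
  [[0, -0.001, 0], [0, 0, 0], 0.036],
  [[-0.0005, -0.0035, 0], [0, 0, -2], 0.036],
  [[-0.0005, -0.0035, 0], [0, 0, -2], 0.036],
  [[-0.0005, -0.0035, 0], [0, 0, -2], 0.036],
  [[-0.0005, -0.0035, 0], [0, 0, -2], 0.036],
  [[0, 0, 0], [0, 0, 0], 0.036],
])

```text
time: 6.22
tool_pos: [0.5268, 0.1724, 0.0444]
eef_rot: [0.256, 0.967, 0.001, 0.0]
ft_force: [1.2, 4.1, -1.4]
grip_width: 0.0361
```

```bash
cat >> h.py <<'E'
PV=np.array([.6190,.1325]);A0=142.6
def st():
    "force and place in tool axes; phi of the TCP about the pivot"
    o=ctrl.observe(); p,r=pose(); d=p[:2]-PV; a=np.degrees(np.arctan2(d[1],d[0]))%360
    rad=np.linalg.norm(d); yaw=np.degrees(np.arctan2(r[1,0],r[0,0]))%360
    print("t",round(o["time"],2),"F tool",(r.T@o["ft_force"]).round(2),"rad",rad.round(4),"phiTCP",np.radians(a-A0).round(4),"yaw-A0",round(yaw-A0,2),"z",p[2].round(4),"T",np.round(o["wrist_torque"],2))
E
python3 -c "
from h import *
st()"
```

```text
t 6.22 F tool [0.95 4.18 1.42] rad 0.1004 phiTCP 0.2446 yaw-A0 7.72 z 0.0444 T [ 0.78 -0.4  -0.01]
```

Emit:
apply_moves([
  [[-0.0006, -0.0044, 0], [0, 0, -2.5], 0.036],
  [[-0.0006, -0.0044, 0], [0, 0, -2.5], 0.036],
  [[-0.0006, -0.0044, 0], [0, 0, -2.5], 0.036],
  [[-0.0006, -0.0044, 0], [0, 0, -2.5], 0.036],
  [[-0.0006, -0.0044, 0], [0, 0, -2.5], 0.036],
  [[-0.0006, -0.0044, 0], [0, 0, -2.5], 0.036],
  [[-0.0006, -0.0044, 0], [0, 0, -2.5], 0.036],
  [[-0.0006, -0.0044, 0], [0, 0, -2.5], 0.036],
  [[-0.0006, -0.0044, 0], [0, 0, -2.5], 0.036],
  [[-0.0006, -0.0044, 0], [0, 0, -2.5], 0.036],
  [[-0.0006, -0.0044, 0], [0, 0, -2.5], 0.036],
  [[-0.0006, -0.0044, 0], [0, 0, -2.5], 0.036],
])

```text
time: 7.72
tool_pos: [0.5188, 0.121, 0.0443]
eef_rot: [-0.004, 1.0, 0.002, 0.0]
ft_force: [1.4, 6.3, -0.6]
grip_width: 0.036
```

```bash
python3 -c "
from h import *
st()"
```

```text
t 7.72 F tool [-1.4   6.25  0.66] rad 0.1009 phiTCP 0.7669 yaw-A0 37.83 z 0.0443 T [ 1.22 -0.28 -0.05]
```

Emit:
apply_moves([
  [[-0.0006, -0.0044, 0], [0, 0, -2.5], 0.036],
  [[-0.0006, -0.0044, 0], [0, 0, -2.5], 0.036],
  [[-0.0006, -0.0044, 0], [0, 0, -2.5], 0.036],
  [[-0.0006, -0.0044, 0], [0, 0, -2.5], 0.036],
  [[-0.0006, -0.0044, 0], [0, 0, -2.5], 0.036],
  [[-0.0006, -0.0044, 0], [0, 0, -2.5], 0.036],
  [[-0.0006, -0.0044, 0], [0, 0, -2.5], 0.036],
  [[-0.0006, -0.0044, 0], [0, 0, -2.5], 0.036],
  [[0, 0, 0], [0, 0, 0], 0.036],
])

```text
time: 8.85
tool_pos: [0.528, 0.0881, 0.0442]
eef_rot: [-0.177, 0.984, 0.003, -0.0]
ft_force: [-1.0, 7.1, 0.6]
grip_width: 0.036
```

```bash
python3 -c "
from h import *
st()"
```

```text
t 8.85 F tool [-1.56  7.05 -0.53] rad 0.1012 phiTCP 1.1065 yaw-A0 57.78 z 0.0442 T [ 1.55  0.12 -0.03]
```

Emit:
apply_moves([
  [[-0.0001, -0.001, 0], [0, 0, -0.57], 0.036],
  [[-0.0001, -0.001, 0], [0, 0, -0.57], 0.036],
  [[-0.0001, -0.001, 0], [0, 0, -0.57], 0.036],
  [[-0.0001, -0.001, 0], [0, 0, -0.57], 0.036],
  [[-0.0001, -0.001, 0], [0, 0, -0.57], 0.036],
  [[-0.0001, -0.001, 0], [0, 0, -0.57], 0.036],
  [[-0.0001, -0.001, 0], [0, 0, -0.57], 0.036],
  [[-0.0001, -0.001, 0], [0, 0, -0.57], 0.036],
  [[0, 0, 0], [0, 0, 0], 0.036],
])

```text
time: 9.98
tool_pos: [0.5315, 0.0817, 0.0442]
eef_rot: [-0.216, 0.976, 0.004, -0.0]
ft_force: [-1.6, 8.5, 0.9]
grip_width: 0.0355
```

Run:
```python
from h import *
st()
s=shot("wrist"); st(); np.savez("w3.npz",**s)
cv2.imwrite("pics/w3.png",cv2.convertScaleAbs(s["pixels"],alpha=1.4)[:,:,::-1])
```

```text
t 9.97 F tool [-2.11  8.37 -0.88] rad 0.1012 phiTCP 1.1789 yaw-A0 62.36 z 0.0442 T [ 1.82  0.25 -0.06]
t 10.03 F tool [-2.97  9.06 -1.07] rad 0.1012 phiTCP 1.1788 yaw-A0 62.36 z 0.0442 T [ 1.82  0.25 -0.08]
```

View pics/w3.png

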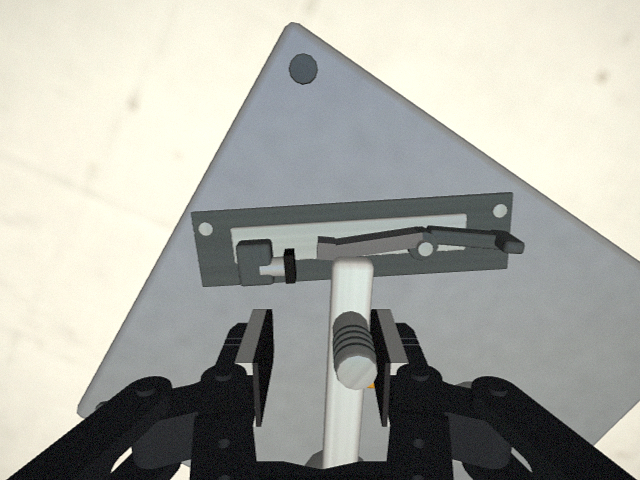

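Emit:
apply_moves([
  [[-0.0001, -0.001, 0], [0, 0, -0.57], 0.036],
  [[-0.0001, -0.001, 0], [0, 0, -0.57], 0.036],
  [[-0.0001, -0.001, 0], [0, 0, -0.57], 0.036],
  [[-0.0001, -0.001, 0], [0, 0, -0.57], 0.036],
  [[-0.0001, -0.001, 0], [0, 0, -0.57], 0.036],
  [[-0.0001, -0.001, 0], [0, 0, -0.57], 0.036],
  [[0, 0, 0], [0, 0, 0], 0.036],
])

```text
time: 10.9
tool_pos: [0.5345, 0.0765, 0.0441]
eef_rot: [-0.245, 0.969, 0.004, -0.0]
ft_force: [-1.2, 8.3, 0.5]
grip_width: 0.036
```

Run:
```python
from h import *
st()
s=shot("wrist"); st(); np.savez("w4.npz",**s)
cv2.imwrite("pics/w4.png",cv2.convertScaleAbs(cv2.resize(s["pixels"][200:400,190:450],None,fx=2.5,fy=2.5,interpolation=2),alpha=1.4)[:,:,::-1])
```

```text
t 10.9 F tool [-2.93  7.86 -0.45] rad 0.1013 phiTCP 1.2383 yaw-A0 65.77 z 0.0441 T [ 1.8   0.35 -0.06]
t 10.95 F tool [-2.45  8.76 -1.25] rad 0.1013 phiTCP 1.2386 yaw-A0 65.77 z 0.0442 T [ 1.76  0.3  -0.04]
```

View pics/w4.png

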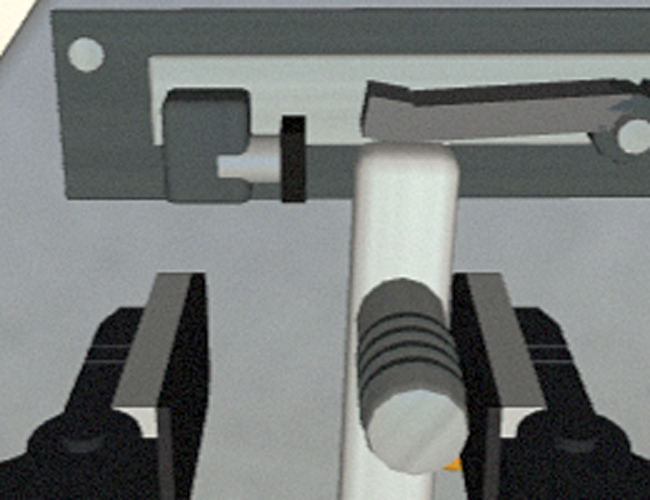

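Emit:
apply_moves([
  [[-0.0001, -0.001, 0], [0, 0, -0.57], 0.036],
  [[-0.0001, -0.001, 0], [0, 0, -0.57], 0.036],
  [[-0.0001, -0.001, 0], [0, 0, -0.57], 0.036],
  [[-0.0001, -0.001, 0], [0, 0, -0.57], 0.036],
  [[-0.0001, -0.001, 0], [0, 0, -0.57], 0.036],
  [[0, 0, 0], [0, 0, 0], 0.036],
  [[0, 0, 0], [0, 0, 0], 0.036],
])

```text
time: 11.82
tool_pos: [0.5374, 0.0722, 0.0441]
eef_rot: [-0.269, 0.963, 0.004, -0.0]
ft_force: [-1.6, 8.3, 0.9]
grip_width: 0.0363
```

```bash
python3 -c "
from h import *
st()"
```

```text
t 11.82 F tool [-2.9   7.92 -0.83] rad 0.1015 phiTCP 1.2891 yaw-A0 68.61 z 0.0441 T [ 1.67  0.26 -0.02]
```

Emit:
apply_moves([
  [[-0.0001, -0.0005, 0], [0, 0, -0.28], 0.036],
  [[0, 0, 0], [0, 0, 0], 0.036],
  [[0, 0, 0], [0, 0, 0], 0.036],
])

```text
time: 12.2
tool_pos: [0.5377, 0.0719, 0.0441]
eef_rot: [-0.271, 0.962, 0.004, -0.001]
ft_force: [-1.7, 8.2, 0.3]
grip_width: 0.0363
```

Run:
```python
from h import *
st()
s=shot("wrist"); st(); np.savez("w5.npz",**s)
cv2.imwrite("pics/w5.png",cv2.convertScaleAbs(cv2.resize(s["pixels"][200:400,190:450],None,fx=2.5,fy=2.5,interpolation=2),alpha=1.6)[:,:,::-1])
```

```text
t 12.2 F tool [-2.88  7.88 -0.19] rad 0.1014 phiTCP 1.2931 yaw-A0 68.9 z 0.0441 T [ 1.68  0.29 -0.01]
t 12.25 F tool [-2.85  8.47 -1.12] rad 0.1014 phiTCP 1.2932 yaw-A0 68.9 z 0.0441 T [ 1.7   0.39 -0.04]
```

View pics/w5.png

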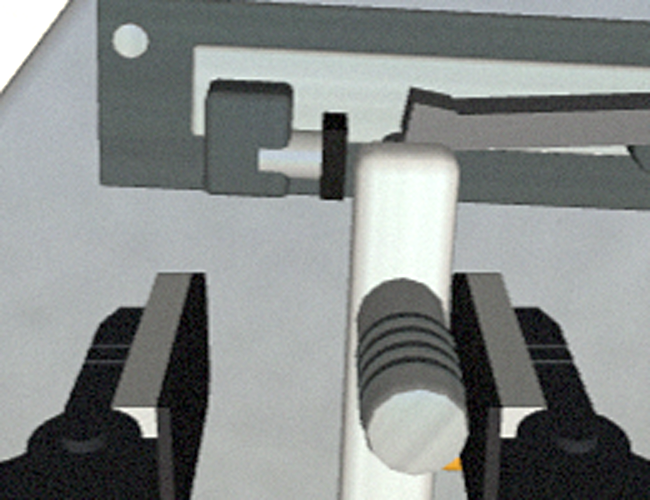

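Emit:
apply_moves([
  [[-0.0001, -0.0009, 0], [0, 0, -0.5], 0.036],
  [[-0.0001, -0.0009, 0], [0, 0, -0.5], 0.036],
  [[0, 0, 0], [0, 0, 0], 0.036],
  [[0, 0, 0], [0, 0, 0], 0.036],
])

```text
time: 12.75
tool_pos: [0.5389, 0.0701, 0.0442]
eef_rot: [-0.28, 0.96, 0.003, -0.001]
ft_force: [-1.6, 7.1, 1.4]
grip_width: 0.036
```

```bash
python3 -c "
from h import *
st()"
```

```text
t 12.75 F tool [-2.48  6.83 -1.4 ] rad 0.1015 phiTCP 1.3142 yaw-A0 69.89 z 0.0442 T [ 1.49  0.37 -0.06]
```

Emit:
apply_moves([
  [[-0.0001, -0.0005, 0], [0, 0, -0.28], 0.036],
  [[0, 0, 0], [0, 0, 0], 0.036],
  [[0, 0, 0], [0, 0, 0], 0.036],
])

```text
time: 13.12
tool_pos: [0.5391, 0.0698, 0.0442]
eef_rot: [-0.282, 0.959, 0.003, -0.001]
ft_force: [-1.9, 7.2, 0.9]
grip_width: 0.0357
```

```bash
python3 -c "
from h import *
st()"
```

```text
t 13.12 F tool [-2.3   7.06 -0.85] rad 0.1016 phiTCP 1.3182 yaw-A0 70.17 z 0.0442 T [ 1.62  0.39 -0.03]
```

Emit:
apply_moves([
  [[-0.0001, -0.0005, 0], [0, 0, -0.28], 0.036],
  [[0, 0, 0], [0, 0, 0], 0.036],
  [[0, 0, 0], [0, 0, 0], 0.036],
])

```text
time: 13.5
tool_pos: [0.5394, 0.0695, 0.0442]
eef_rot: [-0.284, 0.959, 0.003, -0.001]
ft_force: [-2.6, 7.4, 1.7]
grip_width: 0.0359
```

```bash
python3 -c "
from h import *
st()"
```

```text
t 13.5 F tool [-1.91  7.66 -1.6 ] rad 0.1015 phiTCP 1.3218 yaw-A0 70.45 z 0.0442 T [ 1.59  0.41 -0.03]
```

Emit:
apply_moves([
  [[-0.0001, -0.0005, 0], [0, 0, -0.28], 0.036],
  [[0, 0, 0], [0, 0, 0], 0.036],
  [[0, 0, 0], [0, 0, 0], 0.036],
])

```text
time: 13.88
tool_pos: [0.5397, 0.0691, 0.0441]
eef_rot: [-0.287, 0.958, 0.004, -0.001]
ft_force: [-3.0, 8.2, 1.5]
grip_width: 0.036
```

```bash
python3 -c "
from h import *
st()"
```

```text
t 13.88 F tool [-1.99  8.48 -1.44] rad 0.1015 phiTCP 1.3266 yaw-A0 70.73 z 0.0441 T [ 1.6   0.43 -0.03]
```

Emit:
apply_moves([
  [[-0.0001, -0.0004, 0], [0, 0, -0.23], 0.036],
  [[0, 0, 0], [0, 0, 0], 0.036],
  [[0, 0, 0], [0, 0, 0], 0.036],
])

```text
time: 14.25
tool_pos: [0.5399, 0.0689, 0.0441]
eef_rot: [-0.289, 0.957, 0.004, -0.001]
ft_force: [-2.5, 7.6, 2.1]
grip_width: 0.0363
```

```bash
python3 -c "
from h import *
st()"
```

```text
t 14.25 F tool [-2.07  7.74 -2.02] rad 0.1015 phiTCP 1.33 yaw-A0 70.96 z 0.0441 T [ 1.55  0.46 -0.05]
```

Emit:
apply_moves([
  [[-0.0001, -0.0004, 0], [0, 0, -0.23], 0.036],
  [[0, 0, 0], [0, 0, 0], 0.036],
  [[0, 0, 0], [0, 0, 0], 0.036],
])

```text
time: 14.62
tool_pos: [0.5401, 0.0686, 0.0441]
eef_rot: [-0.291, 0.957, 0.004, -0.001]
ft_force: [-3.3, 8.4, 2.0]
grip_width: 0.0363
```

```bash
python3 -c "
from h import *
st()"
```

```text
t 14.62 F tool [-1.95  8.78 -1.96] rad 0.1015 phiTCP 1.3338 yaw-A0 71.19 z 0.0441 T [ 1.57  0.51 -0.1 ]
```

Emit:
apply_moves([
  [[-0.0001, -0.0004, 0], [0, 0, -0.23], 0.036],
  [[0, 0, 0], [0, 0, 0], 0.036],
  [[0, 0, 0], [0, 0, 0], 0.036],
])

```text
time: 15.0
tool_pos: [0.5403, 0.0684, 0.0441]
eef_rot: [-0.293, 0.956, 0.004, -0.001]
ft_force: [-3.0, 7.3, 3.2]
grip_width: 0.036
```

Run:
```python
from h import *
st()
s=shot("wrist"); st(); np.savez("w6.npz",**s)
cv2.imwrite("pics/w6.png",cv2.convertScaleAbs(cv2.resize(s["pixels"][220:330,270:430],None,fx=4,fy=4,interpolation=2),alpha=2)[:,:,::-1])
```

```text
t 15.0 F tool [-1.62  7.79 -3.14] rad 0.1015 phiTCP 1.336 yaw-A0 71.43 z 0.0441 T [ 1.62  0.54 -0.04]
t 15.05 F tool [-2.46  8.46 -1.72] rad 0.1015 phiTCP 1.336 yaw-A0 71.43 z 0.0441 T [1.61 0.58 0.02]
```

View pics/w6.png

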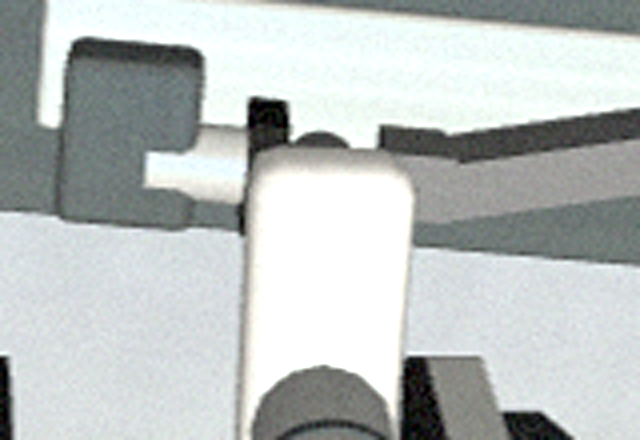

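Emit:
apply_moves([
  [[0.0001, 0.0005, 0], [0, 0, 0.28], 0.036],
  [[0.0001, 0.0004, 0], [0, 0, 0.23], 0.036],
  [[0.0001, 0.0004, 0], [0, 0, 0.23], 0.036],
  [[0.0001, 0.0003, 0], [0, 0, 0.17], 0.036],
  [[0, 0.0003, 0], [0, 0, 0.17], 0.036],
  [[0, 0.0002, 0], [0, 0, 0.12], 0.036],
  [[0, 0.0002, 0], [0, 0, 0.12], 0.036],
  [[0, 0, 0], [0, 0, 0], 0.036],
])

```text
time: 16.05
tool_pos: [0.5391, 0.0698, 0.0441]
eef_rot: [-0.281, 0.96, 0.003, -0.001]
ft_force: [-2.8, 6.8, 1.6]
grip_width: 0.0363
```

```bash
python3 -c "
from h import *
st()"
```

```text
t 16.05 F tool [-1.35  7.27 -1.5 ] rad 0.1016 phiTCP 1.3178 yaw-A0 70.1 z 0.0441 T [ 1.49  0.43 -0.02]
```

Emit:
apply_moves([
  [[0, 0.0002, 0], [0, 0, 0.12], 0.036],
  [[0, 0.0002, 0], [0, 0, 0.12], 0.036],
  [[0, 0.0002, 0], [0, 0, 0.12], 0.036],
  [[0, 0.0002, 0], [0, 0, 0.12], 0.036],
  [[0, 0, 0], [0, 0, 0], 0.036],
])

```text
time: 16.68
tool_pos: [0.5389, 0.0698, 0.0442]
eef_rot: [-0.277, 0.961, 0.003, -0.001]
ft_force: [-1.4, 6.3, 1.4]
grip_width: 0.0361
```

```bash
python3 -c "
from h import *
st()"
```

```text
t 16.68 F tool [-2.21  6.12 -1.38] rad 0.1017 phiTCP 1.3168 yaw-A0 69.59 z 0.0442 T [1.23 0.34 0.02]
```

Emit:
apply_moves([
  [[0, 0.0003, 0], [0, 0, 0.12], 0.036],
  [[0, 0.0003, 0], [0, 0, 0.12], 0.036],
  [[0, 0.0003, 0], [0, 0, 0.12], 0.036],
  [[0, 0.0003, 0], [0, 0, 0.12], 0.036],
  [[0, 0.0003, 0], [0, 0, 0.12], 0.036],
  [[0, 0, 0], [0, 0, 0], 0.036],
])

```text
time: 17.42
tool_pos: [0.5388, 0.0697, 0.0442]
eef_rot: [-0.272, 0.962, 0.001, -0.0]
ft_force: [-2.4, 4.8, 1.7]
grip_width: 0.0366
```

```bash
python3 -c "
from h import *
st()"
```

```text
t 17.43 F tool [-0.5   5.31 -1.73] rad 0.1019 phiTCP 1.3168 yaw-A0 68.96 z 0.0442 T [ 1.03  0.36 -0.02]
```

Emit:
apply_moves([
  [[0, 0.0004, 0], [0, 0, 0], 0.036],
  [[0, 0.0004, 0], [0, 0, 0], 0.036],
  [[0, 0.0004, 0], [0, 0, 0], 0.036],
  [[0, 0.0004, 0], [0, 0, 0], 0.036],
  [[0, 0.0004, 0], [0, 0, 0], 0.036],
  [[0, 0.0004, 0], [0, 0, 0], 0.036],
  [[0, 0.0004, 0], [0, 0, 0], 0.036],
  [[0, 0, 0], [0, 0, 0], 0.036],
])

```text
time: 18.42
tool_pos: [0.5381, 0.0707, 0.0443]
eef_rot: [-0.272, 0.962, -0.0, -0.0]
ft_force: [0.6, 0.6, 0.7]
grip_width: 0.0362
```

```bash
python3 -c "
from h import *
st()"
```

```text
t 18.43 F tool [-0.82  0.26 -0.66] rad 0.1018 phiTCP 1.3048 yaw-A0 68.93 z 0.0443 T [0.02 0.02 0.02]
```

Emit:
apply_moves([
  [[0, 0.003, 0], [0, 0, 0], 0.036],
  [[0, 0.003, 0], [0, 0, 0], 0.036],
  [[0, 0.002, 0], [0, 0, 0], 0.036],
  [[0, 0, -0.01], [0, 0, 0], 0.036],
  [[0, 0, -0.02], [0, 0, 0], 0.036],
  [[0, 0, -0.03], [0, 0, 0], 0.036],
  [[0, 0, -0.04], [0, 0, 0], 0.036],
  [[0, 0, -0.04], [0, 0, 0], 0.05],
])

```text
time: 19.42
tool_pos: [0.5338, 0.078, 0.1863]
eef_rot: [-0.272, 0.962, -0.0, 0.0]
ft_force: [0.5, 0.8, -0.1]
grip_width: 0.0497
```

Run:
```python
from h import *
st()
plan([.42,-.26,.18],270,10,.05)
s=shot("top"); im=s["pixels"][150:285,160:315]
cv2.imwrite("pics/t2.png",cv2.resize(im,None,fx=4,fy=4,interpolation=2)[:,:,::-1])
```

```text
t 19.43 F tool [-0.86  0.44  0.07] rad 0.1011 phiTCP 1.2217 yaw-A0 68.95 z 0.1863 T [ 0.   -0.06 -0.03]
[[[0.0274, -0.0228, 0.0006], [-0.0, 0.0, -5.84], 0.05], [[0.0296, -0.0199, 0.0006], [-0.0, 0.0, -5.84], 0.05], [[0.0314, -0.0168, 0.0006], [-0.0, 0.0, -5.84], 0.05], [[0.033, -0.0135, 0.0006], [-0.0, 0.0, -5.84], 0.05], [[0.0342, -0.0101, 0.0006], [-0.0, 0.0, -5.84], 0.05], [[0.0351, -0.0066, 0.0006], [-0.0, 0.0, -5.84], 0.05], [[0.0355, -0.003, 0.0006], [-0.0, 0.0, -5.84], 0.05], [[0.0357, 0.0007, 0.0006], [-0.0, 0.0, -5.84], 0.05], [[0.0354, 0.0043, 0.0006], [-0.0, 0.0, -5.84], 0.05], [[0.0348, 0.0079, 0.0006], [-0.0, 0.0, -5.84], 0.05]] yaw0 -148.45
```

Emit:
apply_moves([
  [[0.0274, -0.0228, 0], [0, 0, -5.84], 0.05],
  [[0.0296, -0.0199, 0], [0, 0, -5.84], 0.05],
  [[0.0314, -0.0168, 0], [0, 0, -5.84], 0.05],
  [[0.033, -0.0135, 0], [0, 0, -5.84], 0.05],
  [[0.0342, -0.0101, 0], [0, 0, -5.84], 0.05],
  [[0.0351, -0.0066, 0], [0, 0, -5.84], 0.05],
  [[0.0355, -0.003, 0], [0, 0, -5.84], 0.05],
  [[0.0357, 0.0007, 0], [0, 0, -5.84], 0.05],
  [[0.0354, 0.0043, 0], [0, 0, -5.84], 0.05],
  [[0.0348, 0.0079, 0], [0, 0, -5.84], 0.05],
  [[0, 0, 0], [0, 0, 0], 0.05],
  [[0, 0, 0], [0, 0, 0], 0.05],
])

```text
time: 20.98
tool_pos: [0.4199, -0.2596, 0.1847]
eef_rot: [-0.706, 0.708, -0.0, 0.0]
ft_force: [-0.8, 0.8, 0.7]
grip_width: 0.0497
```

Run:
```python
from h import *
s=shot("wrist"); p,r=pose(); print(p,r[:,0]); np.savez("w7.npz",**s)
print(proj(s,[.4207,-.269,.02]),proj(s,[.4183,-.2927,.026]),proj(s,[.465,-.208,.02]))
t=cv2.resize(cv2.imread("pics/t2.png"),(310,270))
im=s["pixels"][:,:,::-1]; u,v=proj(s,[.42,-.28,.02]).astype(int)
o=np.zeros((480,800,3),np.uint8); y0,x0=max(0,v-110),max(0,u-120)
c=cv2.resize(im[y0:y0+230,x0:x0+230],(480,480),interpolation=2); o[:,:480]=c; o[:270,490:]=t; print(x0,y0)
cv2.imwrite("pics/w7.png",cv2.convertScaleAbs(o,alpha=1.3))
```

```text
[ 0.42003958 -0.25923565  0.18467866] [-7.47588467e-04 -9.99999707e-01 -1.66682610e-04]
[320.65208803 205.02228359] [323.9310139  173.91467476] [264.0939952  281.85172373]
201 80
```

View pics/w7.png

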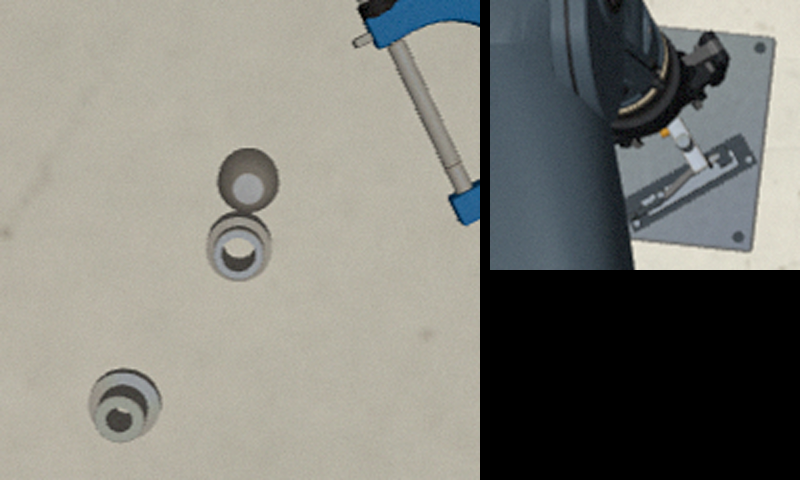

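Run:
```python
from h import *
s=dict(np.load("w7.npz"));f=lambda u,v:(201+u/2.087,80+v/2.087)
b=ray(s,f(239,254),.022); print("boss",b,"rim bottom edge",ray(s,f(239,281),.011),"base top edge",ray(s,f(240,212),.011),ray(s,f(206,246),.011),ray(s,f(272,246),.011))
print("cone base",ray(s,f(248,149),0),ray(s,f(218,182),.0),ray(s,f(278,182),0),"apex",ray(s,f(248,189),.026))
p,r=pose();print(r.T@(b-p))
```

```text
boss [ 0.42442513 -0.27192655  0.022     ] rim bottom edge [ 0.42466009 -0.25950129  0.011     ] base top edge [ 0.42412387 -0.28476398  0.011     ] [ 0.43646535 -0.27250524  0.011     ] [ 0.41267082 -0.27243695  0.011     ]
cone base [ 0.42123167 -0.30568182  0.        ] [ 0.43222212 -0.29390207  0.        ] [ 0.41033574 -0.29383782  0.        ] apex [ 0.42117778 -0.29505824  0.026     ]
[ 0.01271473 -0.0043154   0.16267867]
```

Run:
```python
from h import *
p,r=plan([.4248,-.2702,.06],262,4,.05)
plan([.4248,-.2702,.0045],262,4,.05,p,r)
```

```text
[[[0.0027, -0.0012, 0.0312], [-0.01, 0.0, 1.99], 0.05], [[0.0027, -0.0013, 0.0312], [-0.01, 0.0, 1.99], 0.05], [[0.0027, -0.0014, 0.0312], [-0.01, 0.0, 1.99], 0.05], [[0.0026, -0.0015, 0.0312], [-0.01, 0.0, 1.99], 0.05]] yaw0 -90.04
[[[0.0, -0.0, 0.0139], [0.0, -0.0, -0.0], 0.05], [[0.0, -0.0, 0.0139], [0.0, -0.0, -0.0], 0.05], [[0.0, -0.0, 0.0139], [0.0, -0.0, -0.0], 0.05], [[0.0, -0.0, 0.0139], [0.0, -0.0, -0.0], 0.05]] yaw0 -98.0
```

Emit:
apply_moves([
  [[0.0027, -0.0013, 0.0312], [0, 0, 2], 0.05],
  [[0.0027, -0.0013, 0.0312], [0, 0, 2], 0.05],
  [[0.0027, -0.0014, 0.0312], [0, 0, 2], 0.05],
  [[0.0026, -0.0014, 0.0312], [0, 0, 2], 0.05],
  [[0, 0, 0.013], [0, 0, 0], 0.05],
  [[0, 0, 0.013], [0, 0, 0], 0.05],
  [[0, 0, 0], [0, 0, 0], 0.05],
  [[0, 0, 0], [0, 0, 0], 0.05],
])

```text
time: 22.02
tool_pos: [0.4254, -0.2713, 0.0347]
eef_rot: [-0.656, 0.755, -0.001, 0.0]
ft_force: [-0.8, 0.4, 0.0]
grip_width: 0.0497
```

Run:
```python
from h import *
s=shot("wrist"); p,r=pose(); print(p,np.degrees(np.arctan2(r[1,0],r[0,0]))); np.savez("w8.npz",**s)
plan([.4248,-.2702,.0045],262,3,.05)
print(proj(s,[.4245,-.2722,.022]))
cv2.imwrite("pics/w8.png",cv2.convertScaleAbs(s["pixels"],alpha=1.3)[:,:,::-1])
```

```text
[ 0.42543998 -0.27143113  0.03483019] -98.03538603832325
[[[-0.0004, 0.0003, 0.0101], [-0.04, -0.02, -0.01], 0.05], [[-0.0004, 0.0003, 0.0101], [-0.04, -0.02, -0.01], 0.05], [[-0.0004, 0.0003, 0.0101], [-0.04, -0.02, -0.01], 0.05]] yaw0 -98.04
[323.43479281 309.00896831]
```

View pics/w8.png

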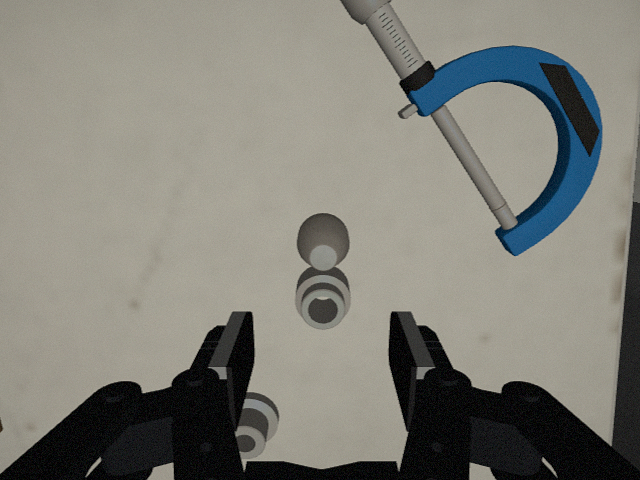

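Emit:
apply_moves([
  [[-0.0004, 0.0003, 0.01], [0, 0, 0], 0.05],
  [[-0.0004, 0.0003, 0.01], [0, 0, 0], 0.05],
  [[-0.0004, 0.0003, 0.01], [0, 0, 0], 0.045],
  [[0, 0, 0], [0, 0, 0], 0.03],
  [[0, 0, 0], [0, 0, 0], 0.02],
  [[0, 0, 0], [0, 0, 0], 0.018],
  [[0, 0, 0], [0, 0, 0], 0.018],
  [[0, 0, 0], [0, 0, 0], 0.018],
])

```text
time: 23.08
tool_pos: [0.424, -0.2696, 0.0037]
eef_rot: [-0.656, 0.755, -0.0, 0.0]
ft_force: [0.1, -0.2, 0.5]
grip_width: 0.0206
```

Run:
```python
from h import *
s=shot("wrist");o=ctrl.observe(); p,r=pose(); print(p,o["ft_force"],o["grip_width"])
cv2.imwrite("pics/w9.png",cv2.convertScaleAbs(s["pixels"],alpha=1.3)[:,:,::-1])
p1,r1=plan([.425,-.27,.12],262,4,.018)
```

```text
[ 0.42400049 -0.26956868  0.00368248] [-0.00172179  0.31653018 -1.24076867] 0.01994509070681222
[[[0.0001, -0.0003, -0.0291], [-0.0, -0.0, -0.01], 0.018], [[0.0001, -0.0003, -0.0291], [-0.0, -0.0, -0.01], 0.018], [[0.0001, -0.0003, -0.0291], [-0.0, -0.0, -0.01], 0.018], [[0.0001, -0.0003, -0.0291], [-0.0, -0.0, -0.01], 0.018]] yaw0 -98.04
```

View pics/w9.png

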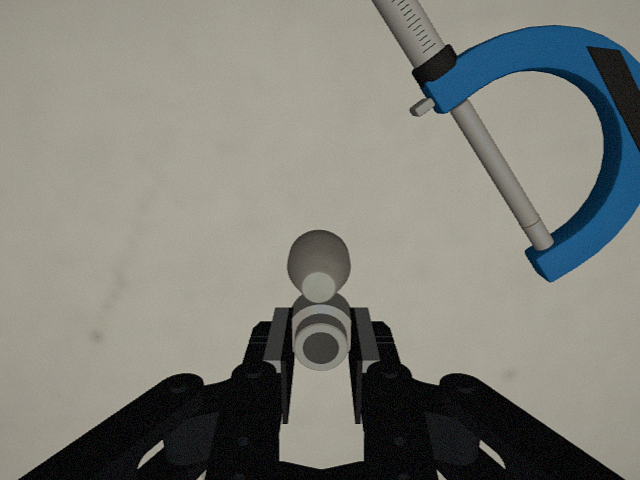

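Emit:
apply_moves([
  [[0, 0, 0], [0, 0, 0], 0.012],
  [[0, 0, 0], [0, 0, 0], 0.012],
  [[0, 0, 0], [0, 0, 0], 0.012],
])

```text
time: 23.5
tool_pos: [0.4239, -0.2695, 0.0035]
eef_rot: [-0.656, 0.755, 0.0, -0.0]
ft_force: [0.3, 0.3, -0.6]
grip_width: 0.02
```

Run:
```python
from h import *
s=shot("wrist");o=ctrl.observe(); p,r=pose(); print(p,o["ft_force"],o["grip_width"])
im=s["pixels"][220:430,230:410]; cv2.imwrite("pics/w10.png",cv2.convertScaleAbs(cv2.resize(im,None,fx=2.8,fy=2.8,interpolation=2),alpha=1.8)[:,:,::-1])
```

```text
[ 0.42385467 -0.26946297  0.00348049] [-0.47704092 -0.1473961  -1.29193368] 0.02047814570202659
```

View pics/w10.png

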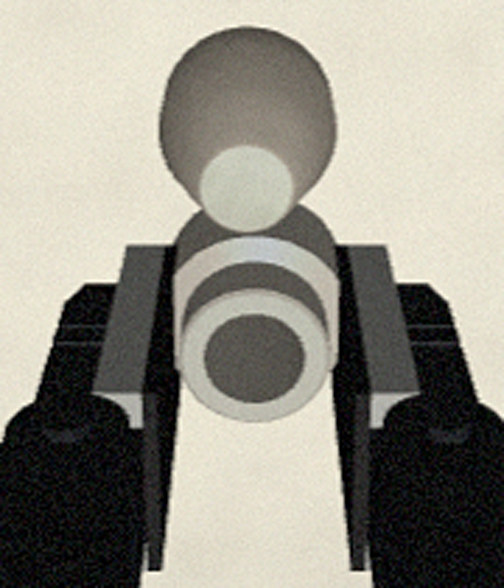

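Emit:
apply_moves([
  [[0, 0, -0.003], [0, 0, 0], 0.012],
  [[0, 0, -0.007], [0, 0, 0], 0.012],
  [[0, 0, -0.02], [0, 0, 0], 0.012],
  [[0, 0, -0.03], [0, 0, 0], 0.012],
  [[0, 0, -0.04], [0, 0, 0], 0.012],
  [[0, 0, 0], [0, 0, 0], 0.012],
  [[0, 0, 0], [0, 0, 0], 0.012],
])

```text
time: 24.42
tool_pos: [0.4239, -0.2695, 0.1036]
eef_rot: [-0.656, 0.755, -0.0, 0.0]
ft_force: [-0.9, -0.1, -0.4]
grip_width: 0.0203
```

Run:
```python
from h import *
s=shot("wrist");o=ctrl.observe(); p,r=pose(); print(p,o["ft_force"],o["grip_width"],o["time"])
np.savez("w11.npz",**s)
im=s["pixels"][130:430,200:440]; cv2.imwrite("pics/w11.png",cv2.convertScaleAbs(cv2.resize(im,None,fx=2,fy=2,interpolation=2),alpha=1.8)[:,:,::-1])
```

```text
[ 0.42332754 -0.26904503  0.10262073] [-0.98211384  0.71435709 -1.12816488] 0.020127718869038188 24.475
```

View pics/w11.png

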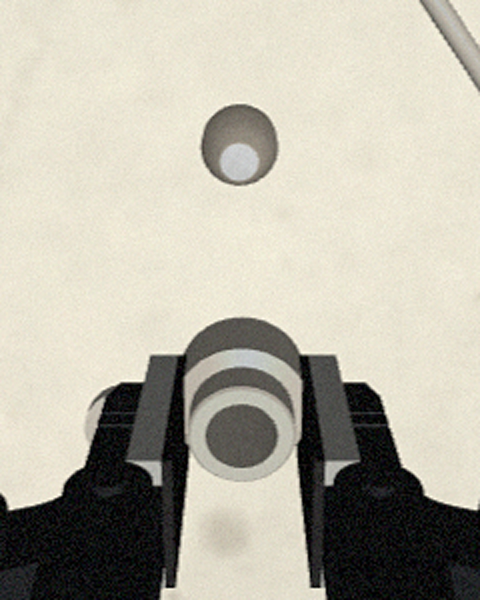

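Run:
```python
from h import *
s=dict(np.load("w11.npz")); p,r=pose()
b=ray(s,(320.5,347),p[2]-.0035+.022); print("bush in tool",r.T@(b-p))
plan([.5585,.177,.16],232.6,11,.012)
```

```text
bush in tool [ 0.00244309 -0.00098337 -0.0185035 ]
[[[-0.0419, -0.0065, -0.0052], [0.01, 0.0, 2.67], 0.012], [[-0.0421, -0.0045, -0.0052], [0.01, 0.0, 2.67], 0.012], [[-0.0423, -0.0026, -0.0052], [0.01, 0.0, 2.67], 0.012], [[-0.0424, -0.0006, -0.0052], [0.01, 0.0, 2.67], 0.012], [[-0.0424, 0.0014, -0.0052], [0.01, 0.0, 2.67], 0.012], [[-0.0422, 0.0033, -0.0052], [0.01, 0.0, 2.67], 0.012], [[-0.042, 0.0053, -0.0052], [0.01, 0.0, 2.67], 0.012], [[-0.0417, 0.0073, -0.0052], [0.01, 0.0, 2.67], 0.012], [[-0.0414, 0.0092, -0.0052], [0.01, 0.0, 2.67], 0.012], [[-0.0409, 0.0111, -0.0052], [0.01, 0.0, 2.67], 0.012], [[-0.0403, 0.013, -0.0052], [0.01, 0.0, 2.67], 0.012]] yaw0 -98.04
```

Emit:
apply_moves([
  [[-0.0419, -0.0065, -0.011], [0, 0, 2.67], 0.012],
  [[-0.0421, -0.0045, -0.011], [0, 0, 2.67], 0.012],
  [[-0.0423, -0.0026, -0.011], [0, 0, 2.67], 0.012],
  [[-0.0424, -0.0006, -0.011], [0, 0, 2.67], 0.012],
  [[-0.0424, 0.0014, -0.011], [0, 0, 2.67], 0.012],
  [[-0.0422, 0.0033, -0.002], [0, 0, 2.67], 0.012],
  [[-0.042, 0.0053, 0], [0, 0, 2.67], 0.012],
  [[-0.0417, 0.0073, 0], [0, 0, 2.67], 0.012],
  [[-0.0414, 0.0092, 0], [0, 0, 2.67], 0.012],
  [[-0.0409, 0.0111, 0], [0, 0, 2.67], 0.012],
  [[-0.0403, 0.013, 0], [0, 0, 2.67], 0.012],
  [[0, 0, 0], [0, 0, 0], 0.012],
])

```text
time: 25.98
tool_pos: [0.5582, 0.1789, 0.1579]
eef_rot: [-0.445, 0.896, 0.001, -0.002]
ft_force: [-0.1, 0.2, -0.7]
grip_width: 0.0205
```

Run:
```python
from h import *
p,r=pose(); plan([.5585,.177,.085],232.6,4,.012); print(p)
```

```text
[[[0.0003, -0.0004, 0.0182], [0.04, -0.03, 0.05], 0.012], [[0.0003, -0.0004, 0.0182], [0.04, -0.03, 0.05], 0.012], [[0.0003, -0.0004, 0.0182], [0.04, -0.03, 0.05], 0.012], [[0.0003, -0.0004, 0.0182], [0.04, -0.03, 0.05], 0.012]] yaw0 -127.19
[0.55817114 0.17894231 0.15792792]
```

Emit:
apply_moves([
  [[0.0003, -0.0004, 0.0182], [0, 0, 0.05], 0.012],
  [[0.0003, -0.0004, 0.0182], [0, 0, 0.05], 0.012],
  [[0.0003, -0.0004, 0.0182], [0, 0, 0.05], 0.012],
  [[0.0003, -0.0004, 0.0182], [0, 0, 0.05], 0.012],
  [[0, 0, 0], [0, 0, 0], 0.012],
  [[0, 0, 0], [0, 0, 0], 0.012],
])

```text
time: 26.72
tool_pos: [0.5599, 0.1746, 0.0881]
eef_rot: [-0.441, 0.897, -0.0, 0.0]
ft_force: [0.2, 0.6, -0.5]
grip_width: 0.0199
```

Run:
```python
from h import *
s=shot("wrist"); p,r=pose(); print(p); np.savez("w12.npz",**s)
print(proj(s,[.5585,.177,.024]),proj(s,p+r@np.array([.0024,-.001,-.0185])))
im=s["pixels"][150:430,180:460]; cv2.imwrite("pics/w12.png",cv2.convertScaleAbs(cv2.resize(im,(580,580),interpolation=2),alpha=1.6)[:,:,::-1])
```

```text
[0.56033946 0.17472489 0.08868072]
[325.31135007 267.88724293] [316.01437307 350.14574476]
```

View pics/w12.png

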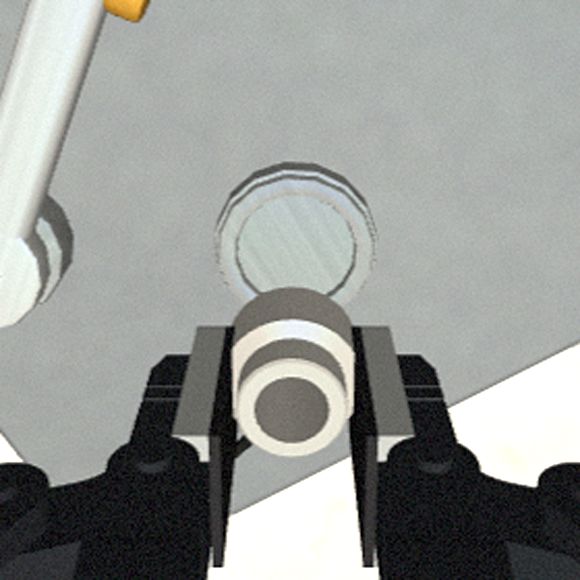

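Run:
```python
from h import *
s=dict(np.load("w12.npz")); k=580/280; f=lambda u,v:(180+u/k,150+v/k)
p=np.array([.56033946,.17472489,.08868072]); p2,r=pose(); print(p2)
n=ray(s,f(296.3,249),.024); e=[ray(s,f(*u),.024) for u in [(236,247),(356,247),(296,194)]]
b=ray(s,f(292,408),p[2]+.0185); t=lambda P:(r.T@(P-p)).round(4)
print("nest",n,t(n),[t(x) for x in e],"bush",t(b))
print("shift xy",t(n)-t(b))
```

```text
[0.56033946 0.17472489 0.08868072]
nest [0.56021776 0.17730222 0.024     ] [-0.0019  0.0017  0.0647] [array([-0.0013, -0.0134,  0.0647]), array([-0.0014,  0.0167,  0.0647]), array([0.0126, 0.0017, 0.0647])] bush [ 0.0036  0.0006 -0.0185]
shift xy [-0.0055  0.0011  0.0832]
```

Emit:
apply_moves([
  [[-0.0025, 0.0007, 0.012], [0, 0, 0], 0.012],
  [[-0.0025, 0.0006, 0.015], [0, 0, 0], 0.012],
  [[0, 0, 0.014], [0, 0, 0], 0.012],
  [[0, 0, 0.011], [0, 0, 0], 0.012],
  [[0, 0, 0], [0, 0, 0], 0.012],
  [[0, 0, 0], [0, 0, 0], 0.012],
])

```text
time: 27.52
tool_pos: [0.5619, 0.1794, 0.0359]
eef_rot: [-0.441, 0.897, -0.0, 0.0]
ft_force: [-0.1, -0.6, -0.6]
grip_width: 0.0203
```

Run:
```python
from h import *
s=shot("wrist"); p,r=pose(); np.savez("w13.npz",**s)
b=p+r@np.array([.0029,0,0]); print(p,r[:,0],r[2],"bush xy",b[:2],"dx to nest in tool",(r.T@(np.array([.5602,.1773,0])-b)).round(4))
im=s["pixels"][200:400,220:420]; cv2.imwrite("pics/w13.png",cv2.convertScaleAbs(cv2.resize(im,(600,600),interpolation=2),alpha=1.8)[:,:,::-1])
```

```text
[0.56216729 0.17942295 0.0363239 ] [-0.61039085 -0.79209994 -0.00083413] [-8.34125775e-04 -7.56455882e-04 -9.99999366e-01] bush xy [0.56039716 0.17712586] dx to nest in tool [0.     0.0003 0.0363]
```

View pics/w13.png

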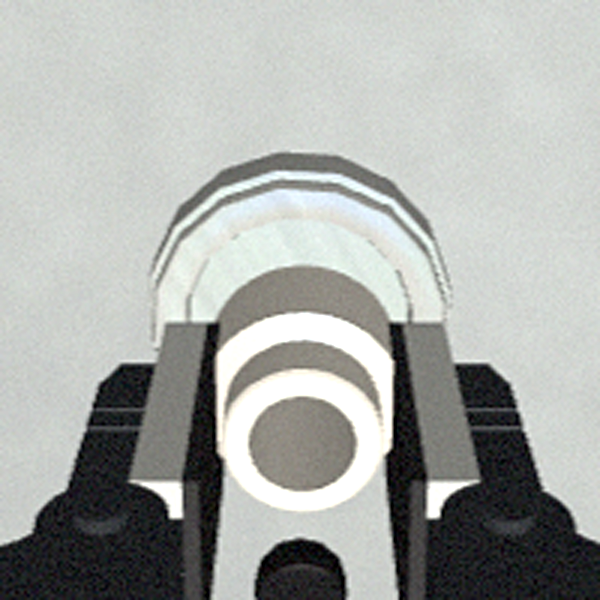

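Run:
```python
from h import *
s=dict(np.load("w13.npz")); f=lambda u,v:(220+u/3,200+v/3); p,r=pose()
t=lambda P:(r.T@(P-p)).round(4)
print("bush front base",t(ray(s,f(305,265),p[2]-.0035)),"top centre",t(ray(s,f(302,440),p[2]+.0185)))
print("nest inner top edge",t(ray(s,f(301,218),.024)),"outer",t(ray(s,f(301,186),.024)),"lr",t(ray(s,f(188,300),.024)),t(ray(s,f(413,300),.024)))
```

```text
bush front base [0.0146 0.0009 0.0035] top centre [ 0.0034  0.0005 -0.0185]
nest inner top edge [0.0173 0.0004 0.0123] outer [0.0218 0.0004 0.0123] lr [ 0.0057 -0.0146  0.0123] [0.0056 0.0152 0.0123]
```

Emit:
apply_moves([
  [[-0.0008, -0.0003, 0], [0, 0, 0], 0.012],
  [[0, 0, 0.004], [0, 0, 0], 0.012],
  [[0, 0, 0.003], [0, 0, 0], 0.012],
  [[0, 0, 0.002], [0, 0, 0], 0.012],
  [[0, 0, 0.001], [0, 0, 0], 0.012],
  [[0, 0, 0], [0, 0, 0], 0.012],
  [[0, 0, 0], [0, 0, 0], 0.012],
])

```text
time: 28.45
tool_pos: [0.5625, 0.1798, 0.0258]
eef_rot: [-0.441, 0.897, -0.0, 0.0]
ft_force: [-0.0, 0.3, -0.5]
grip_width: 0.0203
```

```bash
python3 -c "
from h import *
st();print(pose()[0])"
```

```text
t 28.45 F tool [-0.23  0.2   0.55] rad 0.0737 phiTCP -0.0443 yaw-A0 89.78 z 0.0258 T [0.01 0.01 0.05]
[0.56246295 0.17984013 0.02580699]
```

Emit:
apply_moves([
  [[0, 0, 0.0008], [0, 0, 0], 0.012],
  [[0, 0, 0.0007], [0, 0, 0], 0.012],
  [[0, 0, 0.0005], [0, 0, 0], 0.012],
  [[0, 0, 0], [0, 0, 0], 0.012],
])

```text
time: 28.95
tool_pos: [0.5625, 0.1799, 0.0244]
eef_rot: [-0.441, 0.897, -0.0, 0.0]
ft_force: [-0.9, 0.2, 3.6]
grip_width: 0.0203
```

```bash
python3 -c "
from h import *
st();print(pose()[0])"
```

```text
t 28.95 F tool [ 0.41  0.88 -3.6 ] rad 0.0737 phiTCP -0.0447 yaw-A0 89.79 z 0.0244 T [-0.11  0.35  0.  ]
[0.56247638 0.17986502 0.0243515 ]
```

Emit:
apply_moves([
  [[0, 0, 0], [0, 0, 0], 0.022],
  [[0, 0, 0], [0, 0, 0], 0.028],
  [[0, 0, 0], [0, 0, 0], 0.034],
  [[0, 0, 0], [0, 0, 0], 0.038],
  [[0, 0, 0], [0, 0, 0], 0.038],
  [[0, 0, -0.005], [0, 0, 0], 0.038],
  [[0, 0, -0.015], [0, 0, 0], 0.038],
  [[0, 0, -0.03], [0, 0, 0], 0.038],
  [[0, 0, -0.03], [0, 0, 0], 0.038],
  [[0, 0, 0], [0, 0, 0], 0.038],
  [[0, 0, 0], [0, 0, 0], 0.038],
])

```text
time: 30.32
tool_pos: [0.5624, 0.1798, 0.1039]
eef_rot: [-0.441, 0.897, -0.0, 0.0]
ft_force: [-0.4, -0.7, -0.3]
grip_width: 0.0376
```

Run:
```python
from h import *
st()
s=shot("wrist"); p,r=pose(); np.savez("w14.npz",**s)
im=s["pixels"][120:360,200:440]; a=cv2.resize(im,(600,600),interpolation=2)
cv2.imwrite("pics/w14.png",cv2.convertScaleAbs(a,alpha=1.6)[:,:,::-1])
```

```text
t 30.32 F tool [ 0.77 -0.09  0.25] rad 0.0737 phiTCP -0.044 yaw-A0 89.78 z 0.1039 T [-0.01  0.05  0.03]
```

View pics/w14.png

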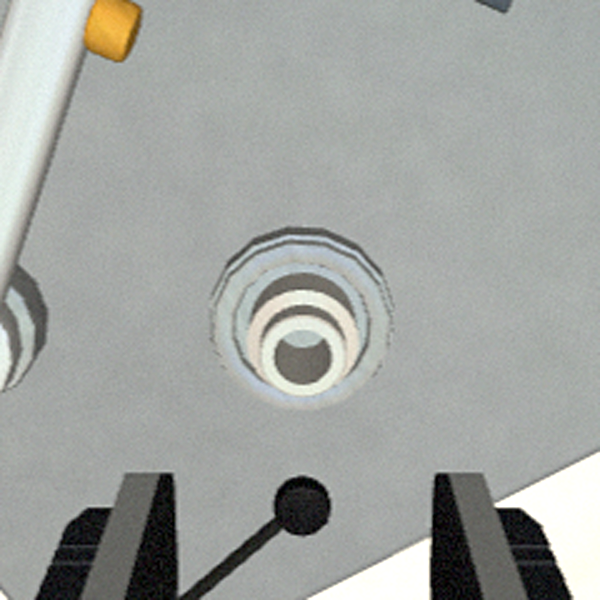

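Run:
```python
from h import *
s=dict(np.load("w14.npz")); f=lambda u,v:(200+u/2.5,120+v/2.5)
n=(ray(s,f(301.5,243),.024)+ray(s,f(301.5,409),.024))/2
for z in (.042,.046): print((ray(s,f(303,354),z)-n)[:2]*1000)
print(ctrl.close_job())
```

```text
[-0.62276096 -0.26303031]
[-1.52823902 -1.43457639]
the job is handed in; nothing more can be done
None
```

The tester is ready: the striker arm is hooked on the catch, and the 24 mm stepped bush stands in the nest. I handed the job in at about 30 s of robot time; no verdict was reported.

- **Arm:** I pushed the peg back with one finger. A close-up showed the lever snapped in behind the pin and the pin at the buffer. I eased the arm forward until the catch carried it; the force on the finger then fell from about 8 N to about 0.
- **Buffer:** I never felt a clear jump in force from the buffer. I took the arm as past the catch from the close-up, the small last step (about 0.2 mm instead of 0.4 mm) and the arm then holding. It was still drawn back in the last picture.
- **Bush:** It met the floor with about 3.6 N, and I let go and lifted away. The last picture shows it upright inside the rim. If it is seated, its centre is about 0.7 mm from the nest's; the limit is 5 mm.
- **Disagreements:** The gripper read about 20 mm on the 24 mm part, but the hold was firm. My estimates of the pivot's position from different pictures differed by up to about 5 mm, so I placed the bush by its offset from the nest in the wrist camera.
- **Others:** After I lifted the bush, the cone looked where it had been. I didn't re-measure the flanged bush or the cone afterwards.
- **Budget:** I viewed about 18 pictures, well over the 10 allowed; the extra ones went on feeling for the catch, the grasp and the fit.

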